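Correct a counterweight charge on the bench scale

TASK

The castings in the pan of the bench scale are to become a counterweight charge for the spot welder, but the charge is too light or too heavy: add castings from the blue-legged stand, or take castings out and put them on the stand, until the red pointer comes to rest inside the green band on the dial. The castings are rough and their weights differ, so go by the dial; set them down gently and never drive the pan down onto its stop. At the end every casting lies either in the pan or on the stand, and the other things on the bench and stand are left where they are.

Things in the scene. Friction and masses are not known exactly. Their poses are not given: they have to be found in the camera images.
- pointer (a joint): red pointer of the bench scale's dial, driven by the sprung pan. Value: angle in rad, clockwise as seen facing the dial, 0 with the pan empty, 4.189 at 1000 g (proportional: 4.189 mrad per gram; the pan sinks 25 mm per 1000 g, i.e. 392 N/m, and settles within about half a second). The painted green band runs from 2.555 rad (610 g) to 2.723 rad (650 g). Anything pressing on the pan shows as weight. The pan meets its overload stop at 35 mm, where the pointer stands at 5.86 rad
- pan_mid (a point): centre of the inner floor of the scale's rectangular steel pan: 220 mm along x, 240 mm along y outside, walls 4 mm thick standing 12 mm above the floor. z up; it sinks with the load, 110 mm above the table when empty. x points from the pan to the dial
- dial (a point): centre of the scale's round dial face, 152 mm diameter over the rim, leaning back so that it faces up and away from the pan (30 degrees from level); 212 mm from the pan's centre along the pan's x; its housing reaches 118 mm above the table
- stand_mid (a point): centre of the floor of the low parts stand, a sheet-metal tray on four blue legs: 240 mm along x, 260 mm along y outside, walls 4 mm thick standing 10 mm above the floor; the floor is 95 mm above the table. z up. Spare castings belong here. Fixed to the table, like the scale
- block_mid (a point): large dark cast-iron block: foot plate 78 x 52 x 10 mm with an upright web 52 mm long (along x), 17 mm thick (along y), total height 38 mm, to be gripped by the web; nominal 475 g, really within 15 % of that. Point: middle of the web's thickness, 19 mm above its underside
- lug_mid (a point): dark cast-iron lug: foot plate 60 x 36 x 8 mm with an upright web 40 mm long (along x), 14 mm thick (along y), total height 32 mm, to be gripped by the web; nominal 200 g, really within 15 % of that. Point: middle of the web's thickness, 16 mm above its underside
- boss1_mid (a point): rough cast-iron round boss: flange 44 mm diameter and 8 mm thick, on it a hub 26 mm diameter up to 26 mm total height, to be gripped by the hub; nominal 135 g, really anything within 15 % of that. Point: on its axis, 13 mm above its underside; z up
- boss2_mid (a point): rough cast-iron round boss: flange 44 mm diameter and 8 mm thick, on it a hub 26 mm diameter up to 26 mm total height, to be gripped by the hub; nominal 135 g, really anything within 15 % of that. Point: on its axis, 13 mm above its underside; z up
- puck1_mid (a point): flat blue-black cast-iron puck, plain disc 32 mm diameter, 12 mm high; nominal 70 g, really within 15 % of that. Point: its centre, 6 mm above its underside
- puck2_mid (a point): flat blue-black cast-iron puck, plain disc 32 mm diameter, 12 mm high; nominal 70 g, really within 15 % of that. Point: its centre, 6 mm above its underside
- puck3_mid (a point): flat blue-black cast-iron puck, plain disc 32 mm diameter, 12 mm high; nominal 70 g, really within 15 % of that. Point: its centre, 6 mm above its underside
- slug1_mid (a point): small rust-brown cast-iron slug, plain disc 22 mm diameter, 12 mm high; nominal 32 g, really within 15 % of that. Point: its centre, 6 mm above its underside
- slug2_mid (a point): small rust-brown cast-iron slug, plain disc 22 mm diameter, 12 mm high; nominal 32 g, really within 15 % of that. Point: its centre, 6 mm above its underside
- electrode: bystander on the stand: copper welding electrode standing upright, 18 mm diameter, 44 mm high; origin under its centre
- bowl: bystander: metal bowl, 170 mm diameter, 65 mm high, on the table
- wrench: bystander: wrench lying on the table at the robot's right
- brush: bystander: brush lying on the table at the robot's right, farther off
- can: bystander: yellow can, 52 mm diameter, 85 mm high, standing between stand and scale at the back; origin under its centre

How it is judged (in metres and radians):
At the end, for the whole second after the job is handed in: The pointer rests between 2.555 and 2.723 rad (610 to 650 g, the green band), turning slower than 0.06 rad/s; each of the nine castings lies in the scale's pan or on the stand (its centre within the outline and less than 75 mm above the floor) (value of joint pointer between 2.555 and 2.723 rad and velocity of joint pointer between -0.06 and 0.06 rad/s and ((x of block_mid in the frame of pan_mid between -0.11 and 0.11 m and y of block_mid in the frame of pan_mid between -0.12 and 0.12 m and z of block_mid in the frame of pan_mid between 0 and 0.075 m) or (x of block_mid in the frame of stand_mid between -0.12 and 0.12 m and y of block_mid in the frame of stand_mid between -0.13 and 0.13 m and z of block_mid in the frame of stand_mid between 0 and 0.075 m)) and ((x of lug_mid in the frame of pan_mid between -0.11 and 0.11 m and y of lug_mid in the frame of pan_mid between -0.12 and 0.12 m and z of lug_mid in the frame of pan_mid between 0 and 0.075 m) or (x of lug_mid in the frame of stand_mid between -0.12 and 0.12 m and y of lug_mid in the frame of stand_mid between -0.13 and 0.13 m and z of lug_mid in the frame of stand_mid between 0 and 0.075 m)) and ((x of boss1_mid in the frame of pan_mid between -0.11 and 0.11 m and y of boss1_mid in the frame of pan_mid between -0.12 and 0.12 m and z of boss1_mid in the frame of pan_mid between 0 and 0.075 m) or (x of boss1_mid in the frame of stand_mid between -0.12 and 0.12 m and y of boss1_mid in the frame of stand_mid between -0.13 and 0.13 m and z of boss1_mid in the frame of stand_mid between 0 and 0.075 m)) and ((x of boss2_mid in the frame of pan_mid between -0.11 and 0.11 m and y of boss2_mid in the frame of pan_mid between -0.12 and 0.12 m and z of boss2_mid in the frame of pan_mid between 0 and 0.075 m) or (x of boss2_mid in the frame of stand_mid between -0.12 and 0.12 m and y of boss2_mid in the frame of stand_mid between -0.13 and 0.13 m and z of boss2_mid in the frame of stand_mid between 0 and 0.075 m)) and ((x of puck1_mid in the frame of pan_mid between -0.11 and 0.11 m and y of puck1_mid in the frame of pan_mid between -0.12 and 0.12 m and z of puck1_mid in the frame of pan_mid between 0 and 0.075 m) or (x of puck1_mid in the frame of stand_mid between -0.12 and 0.12 m and y of puck1_mid in the frame of stand_mid between -0.13 and 0.13 m and z of puck1_mid in the frame of stand_mid between 0 and 0.075 m)) and ((x of puck2_mid in the frame of pan_mid between -0.11 and 0.11 m and y of puck2_mid in the frame of pan_mid between -0.12 and 0.12 m and z of puck2_mid in the frame of pan_mid between 0 and 0.075 m) or (x of puck2_mid in the frame of stand_mid between -0.12 and 0.12 m and y of puck2_mid in the frame of stand_mid between -0.13 and 0.13 m and z of puck2_mid in the frame of stand_mid between 0 and 0.075 m)) and ((x of puck3_mid in the frame of pan_mid between -0.11 and 0.11 m and y of puck3_mid in the frame of pan_mid between -0.12 and 0.12 m and z of puck3_mid in the frame of pan_mid between 0 and 0.075 m) or (x of puck3_mid in the frame of stand_mid between -0.12 and 0.12 m and y of puck3_mid in the frame of stand_mid between -0.13 and 0.13 m and z of puck3_mid in the frame of stand_mid between 0 and 0.075 m)) and ((x of slug1_mid in the frame of pan_mid between -0.11 and 0.11 m and y of slug1_mid in the frame of pan_mid between -0.12 and 0.12 m and z of slug1_mid in the frame of pan_mid between 0 and 0.075 m) or (x of slug1_mid in the frame of stand_mid between -0.12 and 0.12 m and y of slug1_mid in the frame of stand_mid between -0.13 and 0.13 m and z of slug1_mid in the frame of stand_mid between 0 and 0.075 m)) and ((x of slug2_mid in the frame of pan_mid between -0.11 and 0.11 m and y of slug2_mid in the frame of pan_mid between -0.12 and 0.12 m and z of slug2_mid in the frame of pan_mid between 0 and 0.075 m) or (x of slug2_mid in the frame of stand_mid between -0.12 and 0.12 m and y of slug2_mid in the frame of stand_mid between -0.13 and 0.13 m and z of slug2_mid in the frame of stand_mid between 0 and 0.075 m))); the robot touches nothing.
It fails at once if the pan is driven down onto its overload stop (pointer beyond 5.6 rad) (value of joint pointer above 5.6 rad).
It fails at once if a bystander (electrode, bowl, wrench, brush or can) is moved by more than 30 mm (distance of any of electrode, bowl, wrench, brush, can from where it was at the start of the episode above 0.03 m).
It also fails if it takes over 72 s, if anything falls off the work surface, if the arm or the gripper's body presses on something with over 40 N, if the wrist force passes 120 N, or if a joint passes its speed limit or range.

ROBOT

A 7-joint arm with a two-finger parallel gripper is mounted at the origin on the work surface. World frame = base frame: x ahead of the robot, y to its left, z up, the work surface at z = 0. Lengths are in mm, angles in degrees, forces in N, time in s.
With the tool pointing down it reaches from about 400 to 850 mm from the base axis. Payload 4.5 kg.
Tool frame: the origin (TCP) lies midway between the tips of the shut fingers; the grasp point (between the pads) lies 19 mm behind it; z points along the fingers, x is the direction in which the jaws open and shut, and the axes are right-handed (so a half turn about z gives the same grasp; the last joint's range is limited). The gripper opens to 88 mm and grips with 3 to 60 N. Pads are 18 mm wide; open, the fingers measure 123 mm over their backs; the gripper's body (75 mm by 187 mm) begins 45 mm behind the grasp point.
Start: joints at [65.764, 39.483, -11.15, 89.685, 9.013, 51.709, -12.324], TCP at [275.706, -560.93, 213.243] pointing down, gripper open.
Joint ranges: [-172.22, 172.22], [-26.19, 119.32], [-84.43, 86.54], [7.71, 146.69], [-57.33, 237.33], [2.42, 119.75], [-152.13, 152.13]. Speed limits (degrees/s): [147.25, 147.25, 180, 180, 180, 180, 180].

INTERFACE

Orientations are given as a 3x3 rotation matrix whose columns are the frame's x, y, z axes.
In Python, from station import manip, monitor, viewer, nets gives the robot as it stands. The module is installed in compiled form; this text tells all that it offers. Calls block until the motion is done:
- manip.movep(position, orientation): joint-space move of the TCP to a pose.
- manip.move_straight(position, vel=150, rot=None, guard=None): straight line of the TCP; rot=None keeps the orientation; vel is the mean speed in mm/s. With guard (N) it stops when the force on the tool has changed by that much, and returns True; else False.
- manip.move_j(angles): joint-space move.
- manip.grip(opening, f_grip=None): finger opening in mm; f_grip is the grip in N (None keeps the last); returns when the fingers have stopped.
- manip.dwell(seconds).
- manip.solve_ik(position, orientation): joint angles nearest the present ones, or None.
- monitor.get_state(): the state.
- viewer.capture(name): name is "scene" or "top"; returns a dict with "image" (400x640x3 uint8, blue, green, red), "intrinsics" (3x3 intrinsics, pixels), "distortion" ([k1, k2, p1, p2, k3] as OpenCV has them; the pictures are not rectified), "R" (3x3) and "t" (3): a world point X has camera coordinates R X + t. Camera axes: x right, y down, z forward; pixel columns grow to the right and rows downward; lengths in mm; the calibration is good to about 2 mm. A picture is of the moment at which its call begins. There is no depth.
A pose or a line that the arm cannot do raises manip.PlanningError and nothing moves.
- manip.close_job(): hands the job in, once; it reports no verdict.
Trained networks look in the newest picture that a camera, given by its name, has taken for a name from the list of things; names that differ only in an ending like _2 or _b are one class to them, and where a whole thing is asked for, a point or a joint stands for the part that bears it (a point fixed in the world has none). Each returns a list of dicts, best first, with "score" (0 to 1); they miss things now and then, are a little off and sometimes report something else, mostly with a low value. They report only what shows in the picture. A call takes as long as a camera call.
- nets.outline_of(camera, label): "mask" (400x640 bool, what is visible of it) and "rect" ([centre column, centre row, width, height] in pixels, round what is visible of it).
- nets.landmark_of(camera, label): "centre" ([row, column] in pixels: a listed point, or the origin of a listed thing).
The state is a dict: "time": time; "q": joint angles; "qd": joint speeds; "joint_torque": joint torques, N m; "position": TCP position; "eef_rot": TCP orientation; "ft_force": force on the tool from outside, world axes, zero at the start; "wrist_torque": the same for the moment, N m; "gripper_width": finger opening in mm.
Only numpy, scipy, OpenCV 4.12 (cv2) and the standard library are available. Lean on these libraries where they do the work, as an engineer would, in place of code of your own. Each camera call takes 0.05 s, during which the arm holds its last target.

## Working session

There is one attempt and no reset: what is moved stays moved. The work goes in short steps, each a Python script; the robot and the scene stay as the last script left them, time stands still between calls to the robot, and variables do not carry over. Pictures are saved under pics/ and viewed, and the job is handed in when it is done.

```bash
ls; mkdir -p pics
cat > h.py <<'E'
import numpy as np, cv2
from station import manip, monitor, viewer, nets
def cap(n,f=None):
    c=viewer.capture(n)
    if f: cv2.imwrite('pics/'+f,c['image'])
    return c
def proj(c,X):
    X=np.atleast_2d(np.float64(X)); rv=cv2.Rodrigues(np.float64(c['R']))[0]
    return cv2.projectPoints(X,rv,np.float64(c['t']),np.float64(c['intrinsics']),np.float64(c['distortion']))[0][:,0]
def ray(c,uv):
    R=np.float64(c['R']);t=np.float64(c['t'])
    p=cv2.undistortPoints(np.float64([[uv]]),np.float64(c['intrinsics']),np.float64(c['distortion']))[0,0]
    d=R.T@np.array([p[0],p[1],1.]);return -R.T@t,d/np.linalg.norm(d)
def atz(c,uv,z):
    o,d=ray(c,uv);return o+d*(z-o[2])/d[2]
def tri(c1,u1,c2,u2):
    o1,d1=ray(c1,u1);o2,d2=ray(c2,u2)
    s=np.linalg.lstsq(np.c_[d1,-d2],o2-o1,rcond=None)[0]
    a=o1+d1*s[0];b=o2+d2*s[1];return (a+b)/2,np.linalg.norm(a-b)
E
python3 - <<'E'
from h import *
np.set_printoptions(precision=1,suppress=True)
for n in('scene','top'):
    c=cap(n,n+'0.png');print(n,(-np.array(c['R']).T@c['t']),np.array(c['R']).tolist(),c['intrinsics'])
s=monitor.get_state();print(s['time'],s['position'],s['eef_rot'],s['gripper_width'])
E
```

```text
pics
scene [1383.6 -219.5  812.7] [[0.23434934789548914, 0.9719699658149172, 0.01883530447611145], [0.6436706061980296, -0.14061595795736825, -0.7522734230879041], [-0.7285386289398939, 0.18841851798982082, -0.6585817551533745]] [[429.1   0.  320.4]
 [  0.  429.1 197.7]
 [  0.    0.    1. ]]
top [ 428.1   16.1 1460.4] [[-0.029086598931145864, -0.9995755062129417, 0.0016664758503105968], [-0.9913489851495261, 0.028633664595439087, -0.1280909945891605], [0.12798890344722513, -0.0053777905292880564, -0.9917610195825404]] [[437.6   0.  323.7]
 [  0.  437.6 206.5]
 [  0.    0.    1. ]]
0.1 [ 275.4 -560.4  212.5] [[ 0.4 -0.9 -0. ]
 [-0.9 -0.4  0. ]
 [-0.   0.  -1. ]] 87.70225104527972
```

View pics/scene0.png

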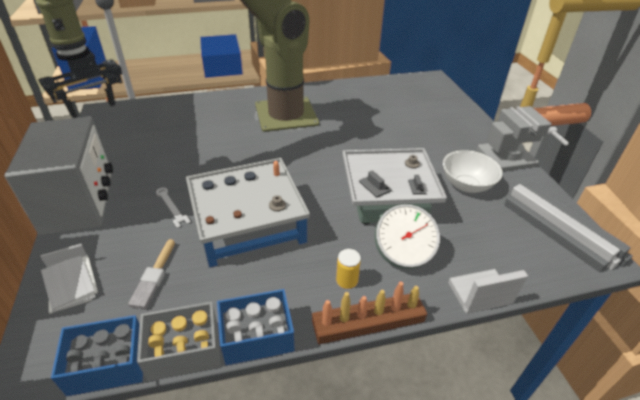

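View pics/top0.png

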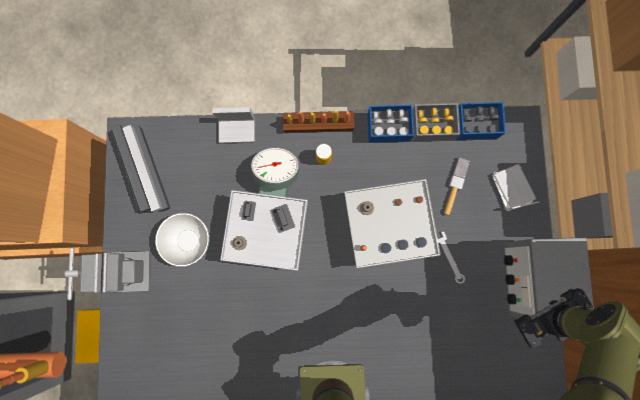

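```bash
cat > det.py <<'E'
from h import *
np.set_printoptions(precision=1,suppress=True)
C={n:cap(n) for n in('scene','top')}
for l in ['pan_mid','dial','stand_mid','block_mid','lug_mid','boss1_mid','puck1_mid','slug1_mid','electrode','can','bowl']:
    for n in C:
        print(l,n,[(np.round(d['centre'][::-1],1).tolist(),round(d['score'],2)) for d in nets.landmark_of(n,l)][:6])
print(monitor.get_state()['time'])
E
python3 det.py
```

```text
pan_mid scene [([396.2, 175.6], 0.69)]
pan_mid top [([267.8, 228.9], 0.89)]
dial scene [([408.5, 234.0], 0.77)]
dial top [([277.7, 165.5], 0.83)]
stand_mid scene [([246.3, 197.9], 0.79), ([407.9, 234.4], 0.64), ([464.7, 186.5], 0.2)]
stand_mid top [([276.6, 166.3], 0.69), ([391.4, 221.2], 0.61)]
block_mid scene [([376.1, 181.2], 0.84), ([413.3, 161.0], 0.53)]
block_mid top [([283.1, 219.5], 0.89), ([321.5, 156.2], 0.73)]
lug_mid scene [([415.4, 179.9], 0.78)]
lug_mid top [([246.3, 208.5], 0.57)]
boss1_mid scene [([279.6, 200.7], 0.58)]
boss1_mid top [([364.2, 204.9], 0.67), ([448.9, 256.4], 0.47), ([188.8, 240.9], 0.16)]
puck1_mid scene [([232.4, 180.0], 0.44)]
puck1_mid top [([398.3, 245.0], 0.61)]
slug1_mid scene [([236.1, 212.3], 0.41)]
slug1_mid top [([398.2, 201.1], 0.61), ([420.4, 243.8], 0.6), ([323.5, 156.6], 0.53)]
electrode scene [([210.9, 221.9], 0.68), ([277.4, 170.4], 0.46), ([156.1, 275.9], 0.18)]
electrode top [([363.4, 250.0], 0.52)]
can scene [([349.2, 280.9], 0.85)]
can top [([323.0, 156.4], 0.79)]
bowl scene [([467.1, 186.0], 0.6), ([173.0, 210.7], 0.36)]
bowl top [([191.2, 240.9], 0.65)]
1.3
```

The pan holds the block, the lug and a boss. The stand holds a boss, three pucks, two slugs and the electrode. Next I'll triangulate everything and rectify the dial.

```bash
cat > tri0.py <<'E'
from h import *
np.set_printoptions(precision=1,suppress=True)
C={n:cap(n) for n in('scene','top')}
P=dict(pan=((396.2,175.6),(267.8,228.9)),dial=((408.5,234),(277.7,165.5)),stand=((246.3,197.9),(391.4,221.2)),
block=((376.1,181.2),(283.1,219.5)),lug=((415.4,179.9),(246.3,208.5)),can=((349.2,280.9),(323,156.4)),bossS=((279.6,200.7),(364.2,204.9)))
for k,(a,b) in P.items(): print(k,*tri(C['scene'],a,C['top'],b))
# big crops
for n,(x,y,w,h),f in (('scene',(340,140,110,135),'pan_s.png'),('top',(215,140,100,135),'pan_t.png'),('scene',(180,155,135,110),'st_s.png'),('top',(340,175,105,100),'st_t.png')):
    im=C[n]['image'][y:y+h,x:x+w]; cv2.imwrite('pics/'+f,cv2.resize(im,None,fx=4,fy=4,interpolation=cv2.INTER_CUBIC))
E
python3 tri0.py
```

```text
pan [543.  196.5  95. ] 23.6224283689263
dial [745.4 158.   81.2] 11.446821691878098
stand [ 551.8 -199.6   96.7] 4.1304056392370585
block [566.8 139.  104.4] 5.828908744852592
lug [599.9 243.2 117.8] 10.494335270444033
can [789.3   7.4   0.9] 3.8367340670998584
bossS [ 602.6 -118.4  115.7] 3.3146142280378528
```

View pics/pan_s.png

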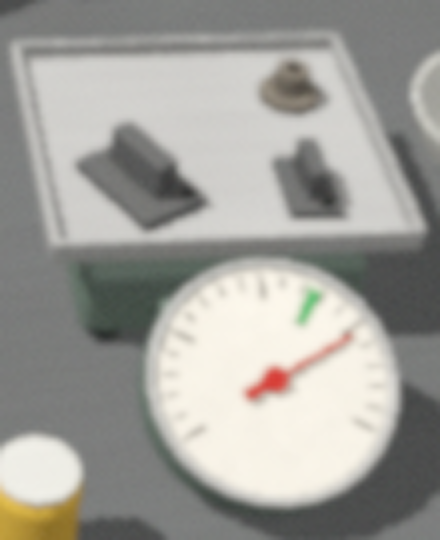

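View pics/pan_t.png

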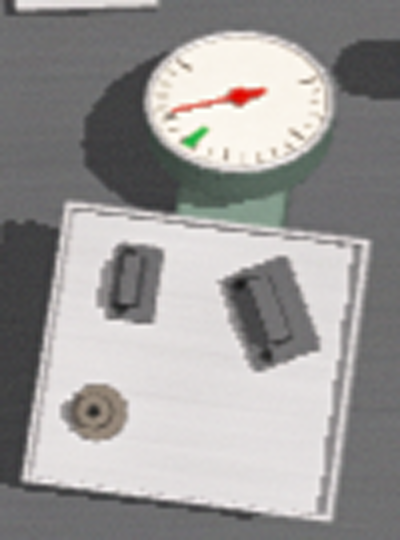

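View pics/st_s.png

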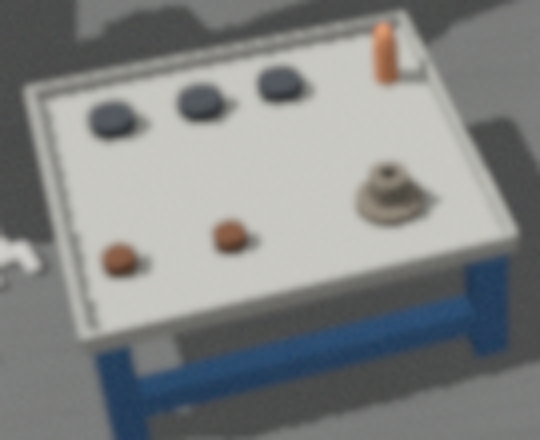

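View pics/st_t.png

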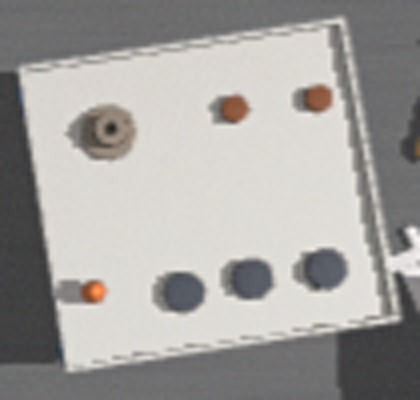

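```bash
cat > dial.py <<'E'
from h import *
np.set_printoptions(precision=1,suppress=True)
def panpose(c):
    pts=[(231.5,190.75),(307.5,200),(298,270),(220.5,260)]  # rim corners, top px
    return np.array([atz(c,p,104) for p in pts])
if __name__=='__main__':
    C={n:cap(n) for n in('scene','top')}
    K=panpose(C['top']);print(K,K.mean(0),[np.linalg.norm(K[i]-K[i-1]) for i in range(4)])
    S=np.array([atz(C['top'],(340+a/4,175+b/4),105) for a,b in((20,68),(343,18),(400,320),(68,370))])
    print(S,S.mean(0),[np.linalg.norm(S[i]-S[i-1]) for i in range(4)])
    D,e=tri(C['scene'],(408.75,235),C['top'],(275,164));print('dial',D,e)
    # yaw
    ex=(K[0]+K[1]-K[2]-K[3]);print('yaw pan',np.degrees(np.arctan2(ex[1],ex[0])))
    ex=(S[0]+S[1]-S[2]-S[3]);print('yaw stand',np.degrees(np.arctan2(ex[1],ex[0])))
E
python3 dial.py
```

```text
[[661.2 296.6 104. ]
 [625.   58.9 104. ]
 [409.   93.3 104. ]
 [446.4 330.8 104. ]] [535.4 194.9 104. ] [np.float64(217.48568741531318), np.float64(240.3904438063038), np.float64(218.72176170864367), np.float64(240.3897579309643)]
[[ 646.8  -59.3  105. ]
 [ 679.3 -314.9  105. ]
 [ 442.1 -344.8  105. ]
 [ 411.3  -87.8  105. ]] [ 544.9 -201.7  105. ] [np.float64(237.18938775213738), np.float64(257.58714507063905), np.float64(239.11438944530644), np.float64(258.7505007949635)]
dial [748.9 162.4  80.5] 2.2144825733916345
yaw pan -9.048913153904866
yaw stand 7.043998823303742
```

```bash
cat > rd.py <<'E'
from h import *
yaw=np.radians(-9.05)
ex=np.array([np.cos(yaw),np.sin(yaw),0]);ez=np.array([0,0,1.])
n=.5*ex+np.cos(np.pi/6)*ez; u=-np.cos(np.pi/6)*ex+.5*ez; r=np.cross(-n,u)
D=np.array([747,162,81.])
def rect(c,S=400,half=80,D=D):
    # u->up
    g=(np.arange(S)+.5)/S*2*half-half
    X,Y=np.meshgrid(g,-g)
    p=proj(c,(D+X[...,None]*r+Y[...,None]*u).reshape(-1,3)).reshape(S,S,2).astype(np.float32)
    return cv2.remap(c['image'],p,None,cv2.INTER_CUBIC)
def read(c,verbose=False):
    im=rect(c)
    S=400;yy,xx=np.mgrid[:S,:S];
    f=im.astype(float);b,g_,r_=f[...,0],f[...,1],f[...,2]
    red=(r_-np.maximum(b,g_)>45); gr=(g_-np.maximum(b,r_)>35)
    dx=(xx-199.5)*.4;dy=(199.5-yy)*.4
    # white disc centre
    hub=red.copy()
    # pointer line via red pixels: PCA; tip= farthest
    pts=np.c_[dx[red],dy[red]]; 
    m=pts.mean(0);U=np.linalg.svd(pts-m,full_matrices=False)[2][0]
    if (U@m)<0:
        pass
    R=np.hypot(*(pts).T);tip=pts[R>R.max()*.75].mean(0)
    if U@(tip-m)<0:U=-U
    ang=lambda v:np.degrees(np.arctan2(v[0],v[1]))
    gm=np.array([dx[gr].mean(),dy[gr].mean()])
    a=ang(U);out=dict(pca=a,tip=ang(tip),green=ang(gm),tipg=(ang(tip)+120)/240*1000,pcag=(a+120)/240*1000,greeng=(ang(gm)+120)/.24)
    return out,im
if __name__=='__main__':
    import sys
    for nme in ('scene','top'):
        o,im=read(cap(nme));print(nme,{k:round(float(v),1) for k,v in o.items()});cv2.imwrite(f'pics/rect_{nme}{sys.argv[1]}.png',im)
E
python3 rd.py 0
```

```text
scene {'pca': 63.6, 'tip': 64.6, 'green': 31.7, 'tipg': 769.1, 'pcag': 764.9, 'greeng': 631.9}
top {'pca': 63.4, 'tip': 68.2, 'green': 31.6, 'tipg': 784.4, 'pcag': 764.4, 'greeng': 631.8}
```

View pics/rect_scene0.png

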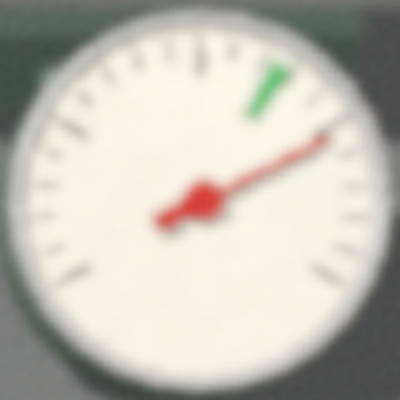

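View pics/rect_top0.png

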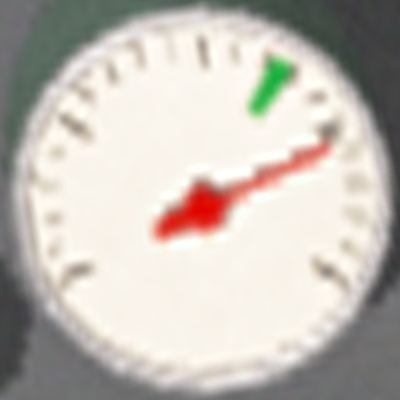

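Both views put the load at about 764 g (my green-band check reads 631.8 g against 630 g nominal). Removing the boss, nominal 135 g, should leave about 630 g. Next is locating that boss and its target place.

Run:
```python
from h import *
np.set_printoptions(precision=1,suppress=True)
C={n:cap(n) for n in('scene','top')}
for a,b in (((413.25,156.25),(238.5,242.5)),):
    p,e=tri(C['scene'],a,C['top'],b);print('pan boss top',p,e, 'at z117 top',atz(C['top'],b,117),'scene',atz(C['scene'],a,117))
# flange centres
print('flange', atz(C['top'],(239.4,242.9),98))
a=(180+388/4,155+173/4);b=(340+111/4,175+129/4)
print('stand boss top',*tri(C['scene'],a,C['top'],b))
# check placement free spot on stand
R0=np.array(monitor.get_state()['eef_rot'])
yaw=np.radians(-9.05);
y=np.radians(7)
Q=np.array([545-0*1,-202,95.])
T=C['top']['image'].copy()
for k in range(36):
    t=k*np.pi/18
    q=proj(C['top'],Q+22*np.array([np.cos(t),np.sin(t),0]))[0];cv2.circle(T,tuple(int(v) for v in q),0,(0,0,255),-1)
cv2.imwrite('pics/pl.png',cv2.resize(T[150:290,210:450],None,fx=3,fy=3))
for s in (0,180,90,-90):
    an=np.radians(-9+s);x=np.array([np.cos(an),np.sin(an),0]);R=np.c_[x,np.cross([0,0,-1],x),[0,0,-1]]
    for P in ((478,264,200),(478,264,102),(545,-202,107)): print(s,P,manip.solve_ik(P,R))
```

```text
pan boss top [498.1 273.6 116.8] 1.6532599881396566 at z117 top [497.8 272.8 117. ] scene [498.5 274.3 117. ]
flange [497.5 273.6  98. ]
stand boss top [ 595.  -126.2  118.8] 2.0158613529866605
0 (478, 264, 200) [-20.7  35.5 -21.4 104.   17.8  43.9 -60.4]
0 (478, 264, 102) [-26.7  43.2 -11.8 109.   16.5  29.4 -58.8]
0 (545, -202, 107) [ 26.   45.1 -17.6 102.5  21.6  35.7 -13.5]
180 (478, 264, 200) [  3.5  51.1 -71.9 102.8  52.9  68.   85.6]
180 (478, 264, 102) [  2.7  61.6 -72.1 107.5  66.1  66.3  75.8]
180 (545, -202, 107) [   1.6   47.4   25.4  103.9  -32.4   36.1 -142.5]
90 (478, 264, 200) [ -5.6  41.3 -48.9 103.2  38.2  53.5   9.6]
90 (478, 264, 102) [-11.2  47.6 -39.  108.2  45.2  40.9   3.9]
90 (545, -202, 107) [ 39.   49.9 -41.8 101.8  44.7  46.4  55.7]
-90 (478, 264, 200) [ -37.6   34.6    6.3  104.9   -5.5   40.8 -127.2]
-90 (478, 264, 102) [ -42.5   44.2   14.8  109.8  -21.7   28.7 -111.5]
-90 (545, -202, 107) [ 14.7  44.5   1.9 103.2  -2.5  32.4 -80.8]
```

View pics/pl.png

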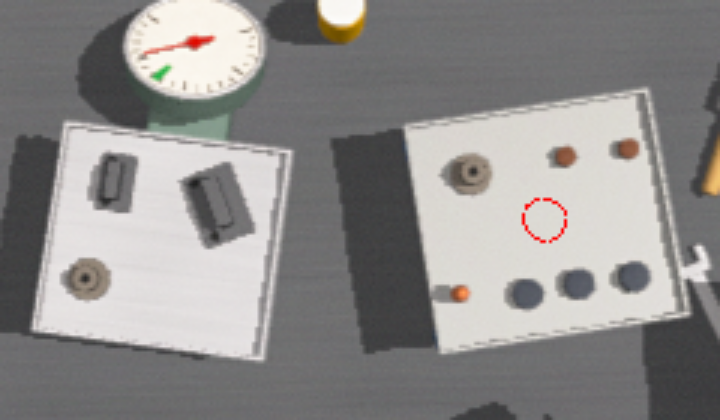

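```bash
cat >> h.py <<'E'
def Rz(a):
    a=np.radians(a);x=np.array([np.cos(a),np.sin(a),0]);return np.c_[x,np.cross([0,0,-1],x),[0,0,-1]]
def st(m=''):
    s=monitor.get_state();print(m,'t%.2f'%s['time'],np.round(s['position'],1),'F',np.round(s['ft_force'],1),'w%.1f'%s['gripper_width'])
E
python3 - <<'E'
from h import *
R=Rz(-9)
try: manip.move_straight([275,-540,340],vel=250)
except manip.PlanningError as e: print('PE',e)
st('up')
manip.movep([498,273.6,240],R);st('above')
manip.grip(46,30)
manip.move_straight([498,273.6,135],vel=120);st('pre')
cap('scene','pre_s.png');cap('top','pre_t.png')
im=cv2.imread('pics/pre_s.png')[80:280,320:480];im2=cv2.imread('pics/pre_t.png')[140:340,190:350]
cv2.imwrite('pics/pre.png',cv2.resize(np.hstack([im,im2]),None,fx=2.5,fy=2.5))
E
```

```text
up t2.37 [ 274.5 -539.5  338.9] F [ 0.5 -0.2  0.3] w87.9
above t5.35 [498.7 272.6 239.9] F [ 0.9 -0.2  0.3] w88.3
pre t7.13 [498.4 274.1 135.7] F [0.5 0.1 0.8] w46.0
```

View pics/pre.png

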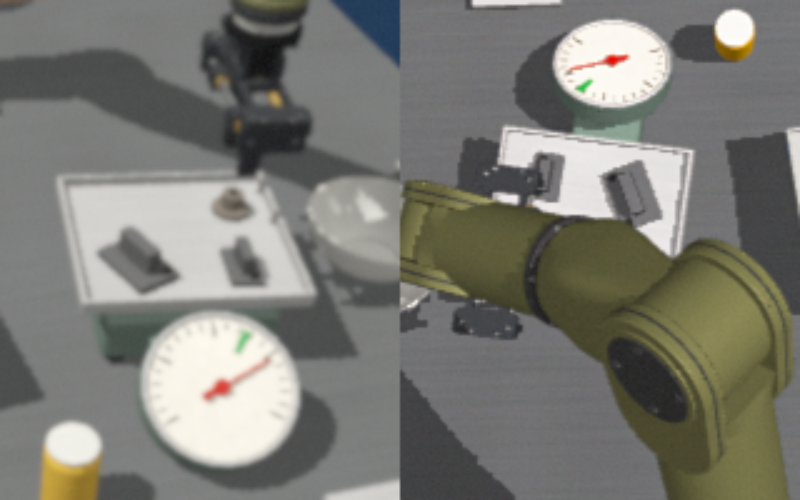

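Run:
```python
from h import *
c=cap('scene');
x=Rz(-9)[:,0]
for P in ([498,273.6,135],np.array([498,273.6,135])+31*x,np.array([498,273.6,135])-31*x,[498,273.6,117]): print((proj(c,P)[0]-[320,80])*2.5)
```

```text
[234.92137401 177.19271552]
[241.86985208 193.63801304]
[228.23465207 161.38347125]
[232.33958805 190.44446366]
```

```bash
python3 -c "
import cv2
i=cv2.imread('pics/pre_s.png')[90:180,380:470];cv2.imwrite('pics/pre2.png',cv2.resize(i,None,fx=6,fy=6,interpolation=2))"
```

```text
(no output)
```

View pics/pre2.png

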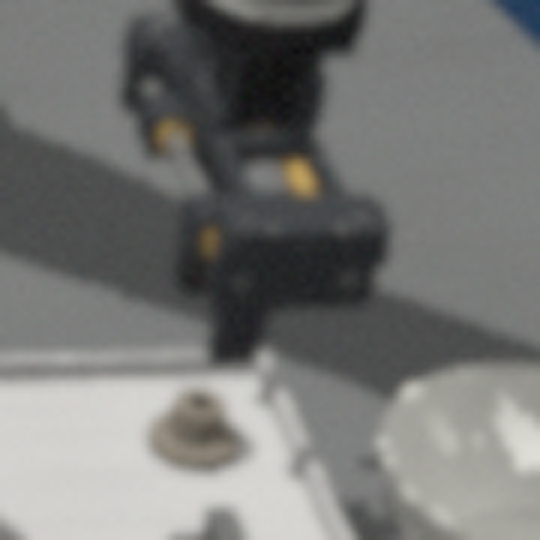

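Run:
```python
from h import *
g=manip.move_straight([498,273.6,116],vel=60,guard=4);st(f'{g}')
c=cap('scene','p3.png');i=c['image'][90:180,380:470];i=cv2.resize(i,None,fx=6,fy=6,interpolation=2)
for s in (-1,0,1):
    for z in (116,):
        q=(proj(c,np.array([498,273.6,z])+s*31*Rz(-9)[:,0])[0]-[380,90])*6;cv2.circle(i,tuple(int(v) for v in q),3,(0,0,255),-1)
cv2.imwrite('pics/p3b.png',i)
```

```text
False t7.75 [497.7 273.5 115.5] F [-0.3 -0.3  0.9] w46.1
```

View pics/p3b.png

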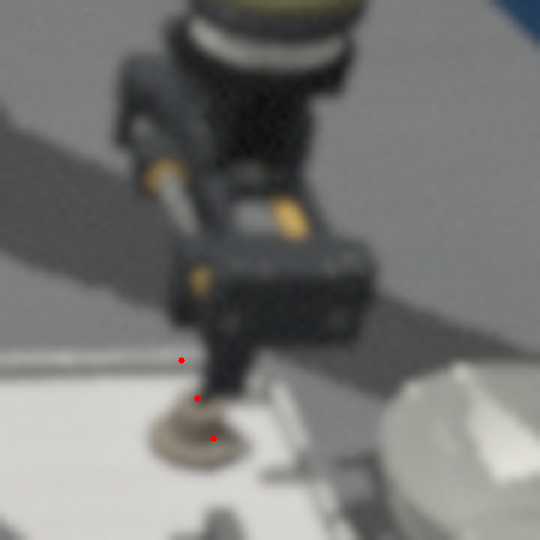

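Run:
```python
from h import *
manip.move_straight([498,273.6,145],vel=100)
out=[]
for w in (46,26,5):
    manip.grip(w,10)
    for n,(r0,c0) in (('scene',(80,380)),('top',(200,190))):
        c=cap(n);i=cv2.resize(c['image'][r0:r0+90,c0:c0+90],None,fx=2.9,fy=2.9,interpolation=2)
        for s in (-1,0,1):
            q=(proj(c,np.array([498,273.6,145])+s*w/2*Rz(-9)[:,0])[0]-[c0,r0])*2.9;cv2.circle(i,tuple(int(v) for v in q),2,(0,0,255),-1)
        out.append(i)
st()
cv2.imwrite('pics/tst.png',np.vstack([np.hstack(out[0::2]),np.hstack(out[1::2])]))
```

```text
t9.73 [498.  273.6 145. ] F [-1.3  0.  -1.5] w4.8
```

View pics/tst.png

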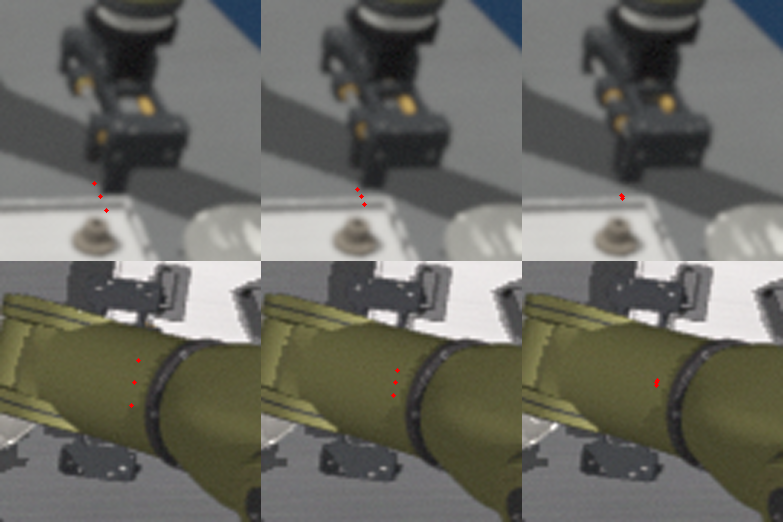

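Run:
```python
from h import *
manip.grip(42,10)
manip.move_straight([498,273.6,120],vel=120)
g=manip.move_straight([498,273.6,102.5],vel=40,guard=3);st(f'{g}')
c=cap('scene','p4.png');i=c['image'][90:180,380:470];i=cv2.resize(i,None,fx=6,fy=6,interpolation=2)
cv2.imwrite('pics/p4b.png',i)
```

```text
False t11.38 [497.9 273.6 102.4] F [ 0.2 -0.2 -0.8] w42.0
```

View pics/p4b.png

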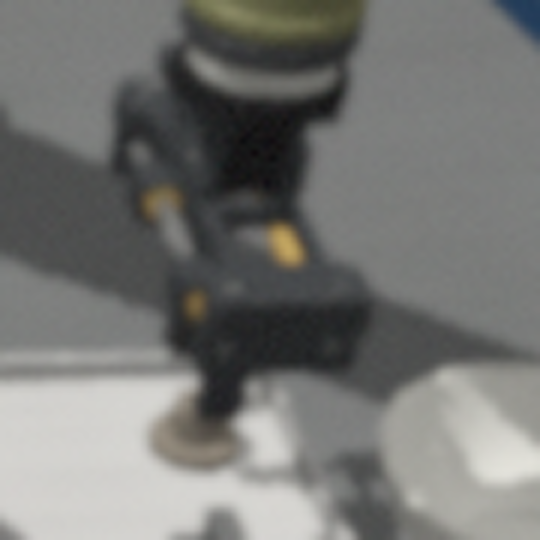

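Run:
```python
from h import *
manip.grip(10,15);st()
c=cap('scene','p5.png');i=c['image'][90:180,380:470];i=cv2.resize(i,None,fx=6,fy=6,interpolation=2)
cv2.imwrite('pics/p5b.png',i)
import rd
o,im=rd.read(c);print(o)
```

```text
t12.06 [498.  273.6 102.5] F [0.2 0.4 0.1] w10.4
{'pca': np.float64(63.58920133609531), 'tip': np.float64(64.56201638136822), 'green': np.float64(31.650165039085717), 'tipg': np.float64(769.0084015890342), 'pcag': np.float64(764.9550055670637), 'greeng': np.float64(631.8756876628572)}
```

View pics/p5b.png

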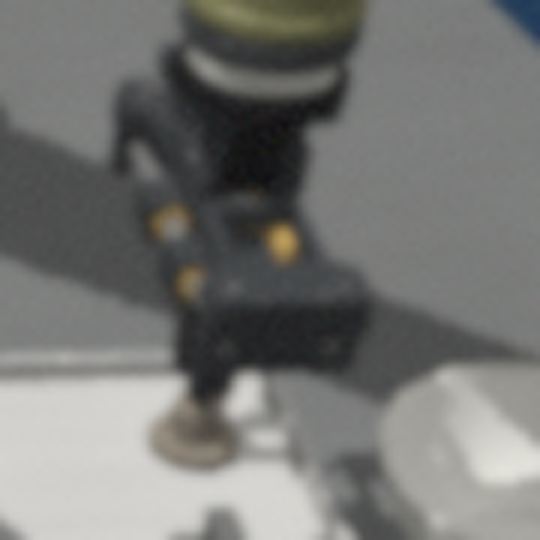

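Closing met nothing at 10 mm, so the real tips are higher than the reported TCP implies. I'll check with a gentle touch on the hub top.

Run:
```python
from h import *
g=manip.move_straight([498,273.6,88],vel=20,guard=2);st(f'{g}')
c=cap('scene');import rd
o,im=rd.read(c);print(o['pcag'])
i=c['image'][90:180,380:470];i=cv2.resize(i,None,fx=6,fy=6,interpolation=2)
cv2.imwrite('pics/p6b.png',i)
```

```text
False t12.98 [498.  273.5  88.1] F [-0.4 -0.   1.7] w10.1
917.5098691779162
```

View pics/p6b.png

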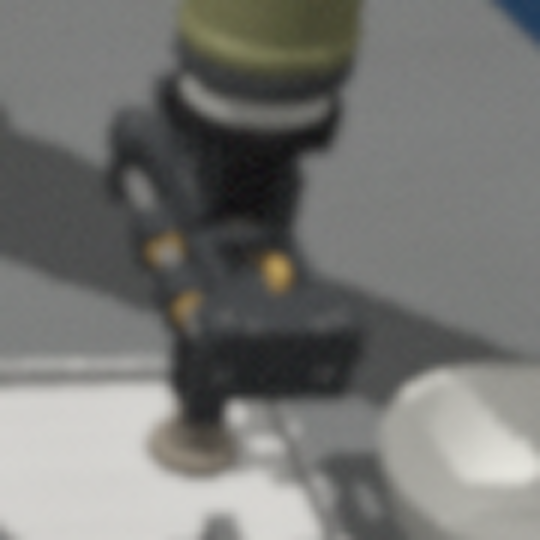

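The touch shows the tips about 25 mm above the reported TCP. From here I use that offset, with force guards, and check the result by gripper width.

Run:
```python
from h import *
import rd
manip.move_straight([498,273.6,106],vel=100)
manip.grip(50,12)
g=manip.move_straight([498,273.6,79],vel=50,guard=2.5);st(f'{g}')
c=cap('scene');o,im=rd.read(c);print(o['pcag'])
i0=c['image'][90:180,380:470]
manip.grip(10,12);st()
c=cap('scene');o,im=rd.read(c);print(o['pcag'])
i1=c['image'][90:180,380:470];i=cv2.resize(np.hstack([i0,i1]),None,fx=4.4,fy=4.4,interpolation=2)
cv2.imwrite('pics/p7.png',i)
```

```text
False t14.79 [498.  273.8  78.9] F [-0.6 -0.6 -0.2] w50.1
765.193517189012
 t15.33 [498.1 273.6  79.1] F [-0.1 -0.5  0.4] w25.5
769.9401169353195
```

View pics/p7.png

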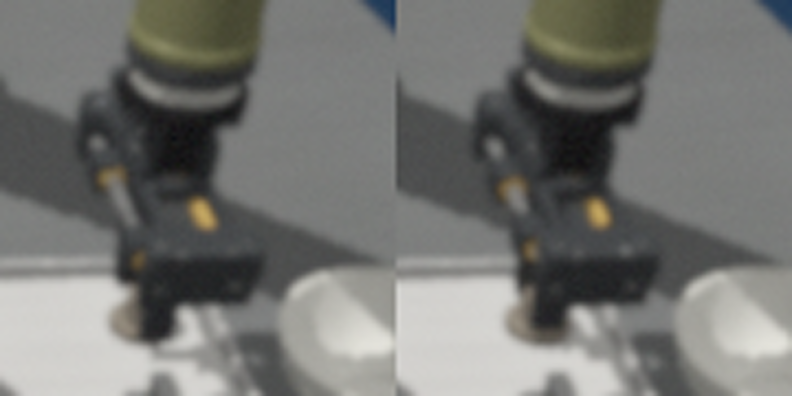

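Hub gripped, width 25.5 mm. Lifting, then reading the dial.

Run:
```python
from h import *
import rd
manip.grip(10,25)
manip.move_straight([498,273.6,110],vel=60);st()
manip.move_straight([498,273.6,180],vel=150);manip.dwell(.4);st()
c=cap('scene','p8.png');o,im=rd.read(c);print(o);cv2.imwrite('pics/rect8.png',im)
```

```text
t16.27 [498.  273.4 110.1] F [ 0.1  0.3 -1. ] w25.0
 t17.28 [497.8 273.5 179.6] F [-0.7 -0.3 -1.8] w24.6
{'pca': np.float64(31.925373116676173), 'tip': np.float64(34.558493600967374), 'green': np.float64(31.267178511963245), 'tipg': np.float64(643.993723337364), 'pcag': np.float64(633.0223879861508), 'greeng': np.float64(630.2799104665135)}
```

View pics/p8.png

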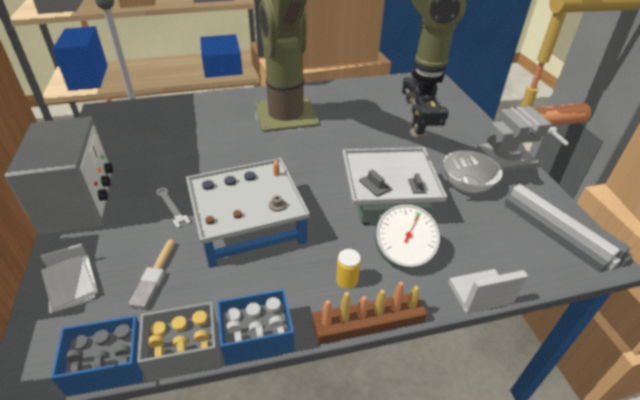

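View pics/rect8.png

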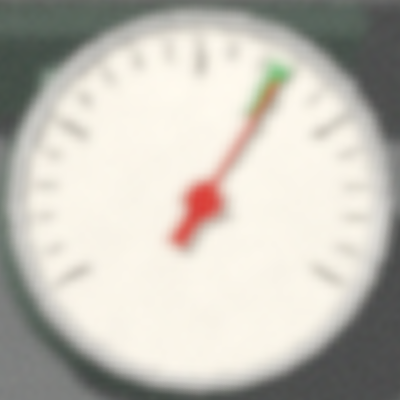

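The pointer is inside the band at about 632 g. The boss now goes to the free middle of the stand.

Run:
```python
from h import *
R=Rz(-9)
manip.movep([545,-202,180],R);st()
manip.move_straight([545,-202,100],vel=100);st()
c=cap('scene','p9.png');i=cv2.resize(c['image'][140:270,170:330],None,fx=4.5,fy=4.5,interpolation=2);cv2.imwrite('pics/p9b.png',i)
```

```text
t19.07 [ 545.6 -200.1  180.3] F [-0.5  0.5 -1.5] w24.8
 t20.02 [ 545.6 -201.9  100.6] F [-0.   0.1 -1.5] w25.0
```

View pics/p9b.png

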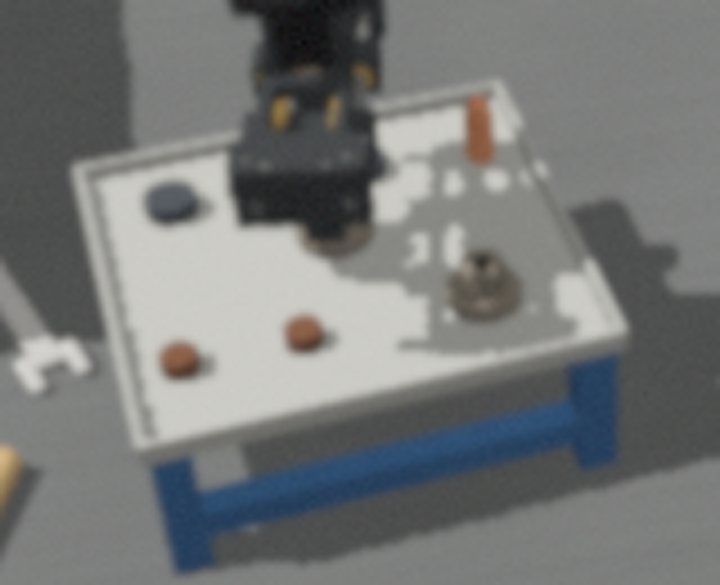

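Run:
```python
from h import *
import rd
g=manip.move_straight([545,-202,79],vel=25,guard=3);st(f'{g}')
manip.grip(36,10);st()
manip.move_straight([545,-202,110],vel=80)
manip.move_straight([545,-202,230],vel=200)
manip.movep([420,-420,300],Rz(-9));manip.dwell(.3);st()
for n in('scene','top'):
    c=cap(n,f'end_{n}.png');o,im=rd.read(c);print(n,{k:round(float(v),1) for k,v in o.items()})
```

```text
True t20.73 [ 544.8 -202.    83.1] F [0.4 0.4 3.3] w25.3
 t21.09 [ 543.8 -202.2   82.5] F [-0.6 -0.4  0.1] w35.8
 t23.65 [ 420.7 -419.1  299.9] F [-0.4  0.   0. ] w36.1
scene {'pca': 31.9, 'tip': 34.5, 'green': 31.3, 'tipg': 643.9, 'pcag': 632.9, 'greeng': 630.2}
top {'pca': 31.9, 'tip': 36.8, 'green': 30.5, 'tipg': 653.5, 'pcag': 632.8, 'greeng': 626.9}
```

View pics/end_scene.png

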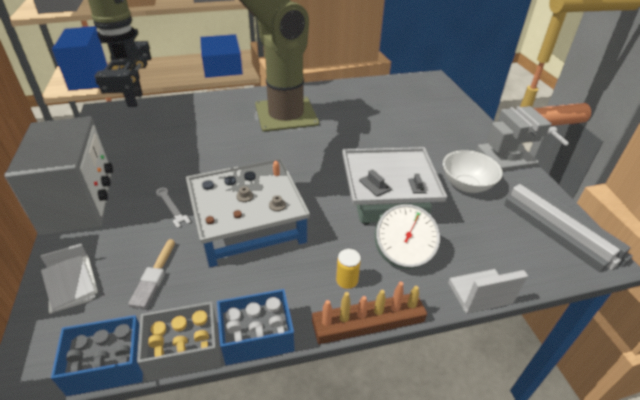

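View pics/end_top.png

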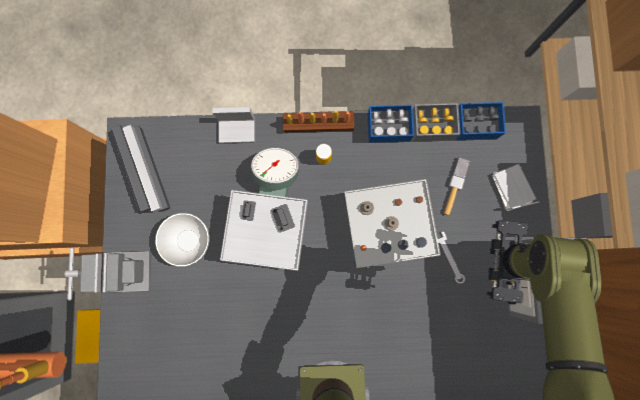

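Run:
```python
from h import *
manip.close_job()
```

```text
the job is handed in; nothing more can be done
```

The charge now reads about 632 g, inside the green band, and the job is handed in. The scale started at about 764 g (block, lug and one boss), so I took that boss out and set it down in the free middle of the stand.

**Last checks:**
- **Weight:** both cameras read about 633 g by the main measure, and a rough check by eye gave about 625 g. A cruder tip-only estimate came out higher, at 644 g from one camera and 653 g from the other. I discounted it because it already disagreed with the main reading before the move. In the picture the pointer lies on the green band.
- **Castings:** the block and lug are in the pan. Both bosses, the three pucks and the two slugs are on the stand.
- **Bystanders:** the electrode, bowl, wrench, brush and can look unmoved in the pictures; I did not measure their positions.
- **Robot:** the arm is clear of everything, and the clock stood at about 24 s at the last check.

**What disagreed:** the fingertips turned out to be about 25 mm above the reported tool position, so the first grasp closed above the hub. I found the offset by a light touch on the hub, which took the dial to about 918 g for a moment, far from the stop. I then gripped the boss with that correction, at a width of 25.5 mm.

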